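# Load the red ink caddy beside the printer, tall at the back first

## Task

Stand the lying red bottle up on the black drip mat and let go of it, then take it again and put it upright in the tall back pocket of the red caddy; only after that stand the short red jar in the low front pocket of the same caddy. Set both down gently, without dropping them or knocking the jar over, and leave the blue caddy's bottle and jar, the stapler and the pen cup where they are.

Things in the scene. Friction and masses are not known exactly. Their poses are not given: they have to be found in the camera images.
- red_bottle_center (a point): Red refill bottle with a white label, about 0.18 kg, loose, at first lying on one of its flat sides on the desk with the cap away from the robot. Square body 46 x 46 mm, 112 mm long, tapering shoulder to 128 mm, then a round black cap of diameter 32 mm from 128 to 168 mm above the base; total length 168 mm. Point: on its long axis, half-way (84 mm from the base, 84 mm from the cap's top). Its z axis runs along the bottle from base to cap; x and y are square to the flat sides.
- red_jar_center (a point): Short red round jar, loose, about 0.12 kg, standing upright on the desk: diameter 50 mm, height 80 mm, black lid of the same diameter over the top 26 mm. Point: its centre, 40 mm above its underside; z up.
- red_caddy_back (a point): Centre of the inner floor (4 mm above the desk) of the back pocket of the red caddy, the pocket with tall walls. The caddy is fixed to the desk, 158 mm long (its x) and 74 mm wide (its y). The pocket is 66 x 66 mm inside, walls 4 mm thick, rims 70 mm above the desk. x points from front pocket to back pocket (away from the robot), y along the caddy's width, z up.
- red_caddy_front (a point): Centre of the inner floor (4 mm above the desk) of the front pocket of the red caddy, the one nearer the robot, 84 mm from the back pocket's centre along the caddy's -x: 66 x 66 mm inside, walls 4 mm thick, rims only 30 mm above the desk. Axes as for the back pocket.
- mat_top (a point): Black rubber drip mat, fixed on the desk, 120 x 120 mm, 4 mm thick. Point: centre of its upper face; z up.
- blue_caddy: Blue caddy of the same shape as the red one, fixed, already loaded; 158 x 74 mm. Origin: centre of its underside; x towards its back pocket, z up. It and the red caddy may be in either place.
- blue_bottle_center (a point): Blue bottle like the red one, standing in the blue caddy's back pocket (cap top 172 mm above the desk). To be left alone. Point: its centre, half-way up; z along it to the cap.
- blue_jar_center (a point): Blue jar like the red one, standing in the blue caddy's front pocket. To be left alone. Point: its centre, half-way up; z up.
- stapler: Black stapler, loose, 36 x 140 mm, 60 mm high, lying on the desk beyond the jar. To be left alone. Origin: centre of its underside; its length along y.
- pencup: Dark metal pen cup with pens, loose, diameter 76 mm, cup 95 mm high, pens reaching 155 mm. To be left alone. Origin: centre of its underside.
Things that resemble listed ones, but are neither listed nor needed, are in the scene too. What is shaped like the part that bears red_jar_center but green is not meant.

How it is judged:
By the outcome, as a careful person would: the job done as asked, in the order asked, and still so for the second after the job is handed in, with the robot touching nothing.
It also fails if it takes over 72 s, if anything falls off the work surface, if the arm or the gripper's body presses on something with over 40 N, if the wrist force passes 120 N, or if a joint passes its speed limit or range.

## Robot

A 6-joint arm with a two-finger parallel gripper is mounted at the origin on the work surface. World frame = base frame: x ahead of the robot, y to its left, z up, the work surface at z = 0. Lengths are in m, angles in rad, forces in N, time in s.
With the tool pointing down it reaches from about 0.3 to 0.775 m from the base axis. Payload 14.6 kg.
Tool frame: the origin (TCP) lies on the centre line of the jaws, within the pads' length; the fingertips stand 19 mm ahead of it and the grasp point (between the pads) is the TCP; y points along the fingers, x is the direction in which the jaws open and shut, and the axes are right-handed (so a half turn about y gives the same grasp; the last joint's range is limited). The gripper opens to 94 mm and grips with 3 to 60 N. Pads are 16 mm wide; open, the fingers measure 119 mm over their backs; the gripper's body (75 mm by 177 mm) begins 78 mm behind the grasp point.
Start: joints at [-1.187, 0.3, 1.521, -0, 1.321, -0.067], TCP at [0.24, -0.495, 0.224] pointing down, gripper open.
Joint ranges: [-3.03, 3.03], [-0.79, 2.21], [0.23, 2.52], [-1.04, 4.18], [0, 3.07], [-2.55, 2.55]. Speed limits (rad/s): [2.22, 2.22, 2.57, 3.14, 3.14, 3.14].

## Interface

Orientations are given as [roll, pitch, yaw] about the fixed x, y, z axes, in that order (R = Rz(yaw) Ry(pitch) Rx(roll)).
In Python, from station import ctrl, optics gives the robot as it stands.
- The arm moves only by the tool jog_arm, never from a script. Its argument "targets" is a list of rows, each a list of 3 entries, a list of its own where there are three numbers: the finger opening in cm, from 0 to 9.4, then the shift along the tool's x, y, z in cm, then the turn about the tool's y in rad. A call has 1 to 10 rows; each row is the pose to reach, as a shift and turn from the pose commanded when the call began, along the tool's axes at that moment; what a row does not reach only later rows make up. A row lasts 1/10 s, in which the tool goes at most 50 mm and 8.59 degrees, less where a joint would pass 70% of its speed; a pose out of reach is approached as far as the arm can. A call with a gripper value outside its range is refused whole. The fingers move at their own pace and stop on an object; "grip_force" is the grip in N (left out, the last holds). Time passes only in rows, so rows that repeat a pose let the fingers close. It gives the time, the measured TCP pose, the force and the opening at its end, in the units of the state.
- ctrl.get_obs(): the state, without advancing time (a new reading comes with each control period).
- optics.camera(name): name is "scene" or "top"; returns a dict with "img" (400x640x3 uint8, red, green, blue), "range_z" (400x640 float32, m along the optical axis (not along the pixel's ray), 0 where there is no reading), "camera_matrix" (3x3 intrinsics, pixels), "k1" (the pictures are not rectified: a ray, as slopes to the right and down, at radius r is drawn at 1 + k1 r^2 times it, then the intrinsics apply), "world_to_cam" (4x4, takes a point from world to camera coordinates). Camera axes: x right, y up, looking along -z (the intrinsics and any distortion apply to the point x, -y, -z); pixel columns grow to the right and rows downward; lengths in m; the calibration is good to about 2 mm. A picture is of the moment at which its call begins.
- ctrl.hand_in(): hands the job in, once; it reports no verdict.
The state is a dict: "time_s": time; "qpos": joint angles; "joint_vel": joint speeds; "tau": joint torques, N m; "ee_pos": TCP position; "eef_rot": TCP orientation; "force": force on the tool from outside, world axes, zero at the start; "moment": the same for the moment, N m; "grip_width": finger opening in m.
Only numpy, scipy, OpenCV 4.12 (cv2) and the standard library are available. Lean on these libraries where they do the work, as an engineer would, in place of code of your own. Each camera call takes 0.05 s, during which the arm holds its last target. There are 200 camera calls.

## Working session

There is one attempt and no reset: what is moved stays moved. The work goes in short steps, Python scripts to look and compute and a tool call to move; the robot and the scene stay as the last step left them, time stands still between calls to the robot, and variables do not carry over. Pictures are saved under pics/ and viewed, about 8 in all and at most 12, crops included, and the job is handed in when it is done.

Besides the shell and the picture viewer there is one more tool, called after "Call:" by a JSON object that holds its "api" and its "payload", one argument or row to a line. jog_arm: Moves the arm, as the interface text tells. Its arguments: {"type":"object","properties":{"targets":{"type":"array","items":{"type":"array"}},"grip_force":{"type":"number"}},"required":["targets"]}

```bash
mkdir -p pics; ls
cat > h.py <<'E'
import numpy as np, cv2
from station import ctrl, optics
from scipy.spatial.transform import Rotation as R
def cam(name):
    c=optics.camera(name); K=np.array(c["camera_matrix"]);k1=c["k1"]
    z=c["range_z"]; v,u=np.mgrid[0:400,0:640]
    xd=(u-K[0,2])/K[0,0]; yd=(v-K[1,2])/K[1,1]
    x,y=xd.copy(),yd.copy()
    for _ in range(8):
        f=1+k1*(x*x+y*y); x=xd/f; y=yd/f
    P=np.stack([x*z,-y*z,-z,np.ones_like(z)],-1)
    W=P@np.linalg.inv(np.array(c["world_to_cam"])).T
    W=W[...,:3]; W[z==0]=np.nan
    return c["img"],W,c
def save(n,img,box=None,s=1):
    if box: img=img[box[1]:box[3],box[0]:box[2]]
    img=cv2.resize(img,None,fx=s,fy=s,interpolation=cv2.INTER_CUBIC)
    cv2.imwrite("pics/"+n,cv2.cvtColor(img,cv2.COLOR_RGB2BGR))
E
python3 - <<'E'
from h import *
o=ctrl.get_obs(); print(o)
for n in("top","scene"):
    i,W,c=cam(n); save(n+"0.png",i); np.savez(n+"0.npz",i=i,W=W); print(n,np.linalg.inv(c["world_to_cam"])[:3,3],c["camera_matrix"],c["k1"])
E
```

```text
pics
{'time_s': 0.0, 'qpos': array([-1.18661379e+00,  3.00486561e-01,  1.52162649e+00, -1.95980936e-06,
        1.32069502e+00, -6.65794257e-02]), 'joint_vel': array([-0.00091916, -0.00190486, -0.00166509, -0.0005547 ,  0.00187683,
        0.00114655]), 'tau': array([ 1.38875846e-03, -5.31807160e+01, -3.52741778e+01,  7.08541065e-02,
        2.43660092e-02, -9.13317012e-05]), 'ee_pos': array([ 0.23951847, -0.49482015,  0.22385863]), 'eef_rot': array([-1.57071736e+00,  1.21284797e-03, -1.12003383e+00]), 'force': array([0.00463034, 0.33114719, 0.94166556]), 'moment': array([ 0.01668903, -0.02820484,  0.00947366]), 'grip_width': 0.09378057870195328}
top [ 0.45903921 -0.02081153  1.13901388] [[375.92780651   0.         321.70595152]
 [  0.         375.92780651 201.11212307]
 [  0.           0.           1.        ]] -0.0011372025051763564
scene [ 1.02925912 -0.3277948   0.8444194 ] [[400.71347844   0.         320.88593816]
 [  0.         400.71347844 203.96246618]
 [  0.           0.           1.        ]] 0.005452872558846587
```

View pics/top0.png

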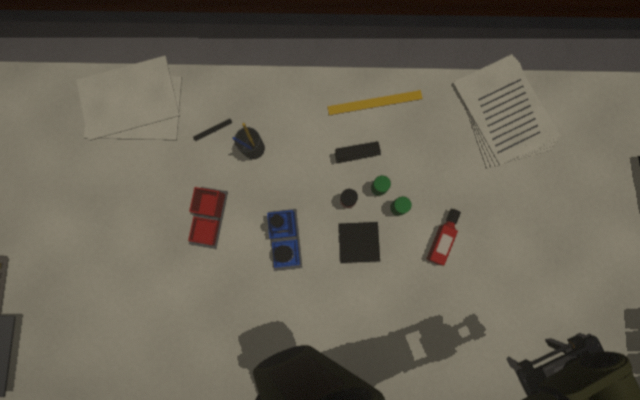

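View pics/scene0.png

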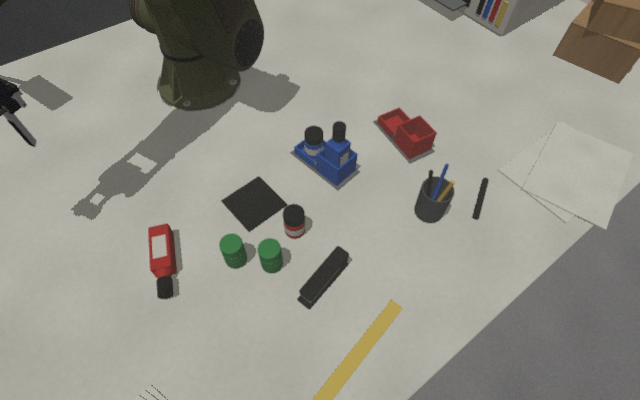

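The top view shows:
- **Red bottle:** lying at about (445,240), cap at (453,215).
- **Jar candidates:** (349,198) with a black lid and a red body in the scene view at (294,221). The green jars at (381,185) and (401,205) are decoys, and the blue jar at (283,254) is in the blue caddy.
- **Red caddy:** back pocket (207,203), front pocket (204,231).
- **Mat:** (359,242).

I choose the jar at (349,198).

```bash
cat > m.py <<'E'
from h import *
d=np.load("top0.npz"); i,W=d["i"].astype(int),d["W"]
r,g,b=i[...,0],i[...,1],i[...,2]
def box(x0,y0,x1,y1):
    m=np.zeros(r.shape,bool); m[y0:y1,x0:x1]=True; return m
def rect(n,m):
    p=W[m]; p=p[~np.isnan(p).any(1)]
    q=cv2.minAreaRect((p[:,:2]*1000).astype(np.float32)); print(n,len(p),np.round(q[0],1),np.round(q[1],1),round(q[2],1),"z pct",np.percentile(p[:,2],[5,50,95]).round(4))
    return p
z=W[...,2]
rect("desk",box(300,280,330,300))
rect("bottle",box(415,195,475,280)&(z>.012))
rect("bottlecap",box(415,195,475,280)&(z>.012)&(r<60))
rect("bottlered",box(415,195,475,280)&(z>.012)&(r>90))
rect("jar top",box(335,180,366,213)&(z>.07))
rect("green",box(369,170,392,198)&(z>.07)); rect("green2",box(390,193,415,220)&(z>.07))
rect("mat",box(330,215,390,270)&(r<50)&(z<.02))
rect("redcaddy all",box(180,180,235,255)&(z>.02))
rect("rim back",box(180,180,235,255)&(z>.06))
rect("rim front",box(180,215,235,255)&(z>.018)&(z<.045))
rect("floor back",box(180,180,235,222)&(z<.015)&(r>g*2))
rect("blue caddy",box(260,200,305,275)&(z>.02)); rect("bluebottle top",box(255,200,305,275)&(z>.14))
rect("pencup",box(225,115,275,165)&(z>.03)); rect("stapler",box(325,135,390,170)&(z>.03))
s=np.load("scene0.npz"); save("jar.png",s["i"],(200,170,340,300),4)
E
python3 m.py
```

```text
desk 597 [345.   22.8] [56.3 86.7] 1.8 z pct [-0.0052 -0.0013  0.0021]
bottle 929 [ 511.8 -356.3] [ 46.9 167.9] 67.8 z pct [0.023  0.0428 0.0472]
bottlecap 184 [ 516.4 -346.9] [ 29.5 165.5] 60.6 z pct [0.0166 0.0318 0.0388]
bottlered 615 [ 493.2 -349.8] [ 44.9 128.3] 67.9 z pct [0.0387 0.044  0.0475]
jar top 236 [613.7 -69.3] [46.5 47.1] 46.6 z pct [0.0749 0.0783 0.0812]
green 237 [ 653.6 -162.8] [46.3 46.8] 46.0 z pct [0.0741 0.0784 0.0817]
green2 241 [ 594.6 -221. ] [46.2 45.5] 0.3 z pct [0.0751 0.0784 0.0812]
mat 1429 [ 489.2 -105.7] [112.6 114.4] 4.4 z pct [-0.0008  0.0024  0.006 ]
redcaddy all 703 [550.5 354.6] [ 76.5 158.2] 81.8 z pct [0.0231 0.0352 0.07  ]
rim back 193 [591.8 348.9] [76.3 74.5] 82.3 z pct [0.0617 0.0678 0.0724]
rim front 272 [517.1 359.8] [75.6 90.7] 81.8 z pct [0.0216 0.0274 0.0324]
floor back 344 [580.6 362.2] [48.6 91.4] 83.2 z pct [-0.0009  0.0029  0.008 ]
blue caddy 1119 [490.4 117.3] [158.   74.3] 7.9 z pct [0.0255 0.0731 0.1707]
bluebottle top 133 [533.4 121.9] [29.6 30.9] 1.0 z pct [0.1497 0.1703 0.173 ]
pencup 551 [770.6 227.6] [73.3 74.1] 39.7 z pct [0.036  0.0798 0.1473]
stapler 528 [759.7 -93.7] [ 34.6 134.3] 13.1 z pct [0.042  0.0506 0.0574]
```

View pics/jar.png

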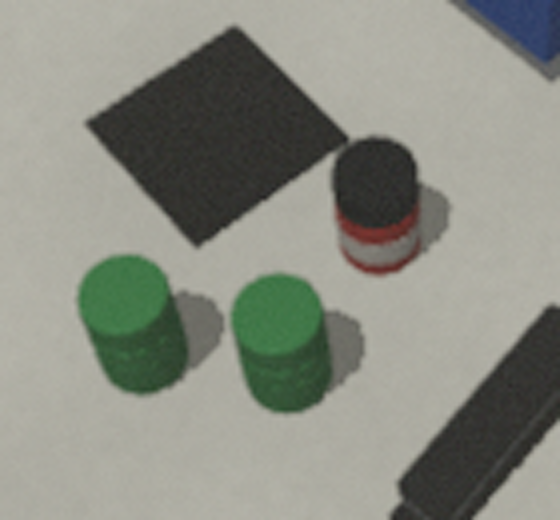

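The crop confirms it: black lid over a red and white body at about (375,200) in the crop, with two all-green jars below and to its left. The sizes match too: bottle 168×47 mm at z≈0.045, jar top at 0.079, caddy 158×76 mm.

```bash
cat >> h.py <<'E'
def go(t,yaw=None):
    "shift (cm) and turn to reach world TCP t (m), tool x at yaw (deg)"
    o=ctrl.get_obs(); M=R.from_euler("xyz",o["eef_rot"])
    s=M.inv().apply(np.array(t)-o["ee_pos"])*100; y=M.apply([1,0,0]); y=np.arctan2(y[1],y[0])
    tr=0 if yaw is None else (y-np.radians(yaw)+np.pi)%(2*np.pi)-np.pi
    print("t",round(o["time_s"],2),"pos",o["ee_pos"].round(4),"yaw",np.degrees(y).round(1),"shift",s.round(2),"turn",round(tr,3),"F",o["force"].round(2),"grip",round(o["grip_width"],4),"q6",round(o["qpos"][5],2))
E
python3 -c "
from h import *
go((.5713,-.3802,.12),-112.2)"
```

```text
t 0.1 pos [ 0.2395 -0.4948  0.2239] yaw -64.2 shift [ 4.14 10.39 34.86] turn 0.838 F [-0.07 -0.07  0.13] grip 0.0938 q6 -0.07
```

Call:
{"api": "jog_arm", "payload": {
  "targets": [
    [9.4, [4.1, 10.4, 34.9], 0.838],
    [9.4, [4.1, 10.4, 34.9], 0.838],
    [9.4, [4.1, 10.4, 34.9], 0.838],
    [9.4, [4.1, 10.4, 34.9], 0.838],
    [9.4, [4.1, 10.4, 34.9], 0.838],
    [9.4, [4.1, 10.4, 34.9], 0.838],
    [9.4, [4.1, 10.4, 34.9], 0.838],
    [9.4, [4.1, 10.4, 34.9], 0.838],
    [9.4, [4.1, 10.4, 34.9], 0.838],
    [9.4, [4.1, 10.4, 34.9], 0.838]
  ],
  "grip_force": 5
}}

```text
time_s: 1.1
ee_pos: [0.5714, -0.3797, 0.1197]
eef_rot: [-1.572, 0.0, -1.957]
force: [-0.9, -0.8, -0.1]
grip_width: 0.094
```

```bash
python3 -c "
from h import *
go((.5713,-.3802,.025),-112.2)
i,W,c=cam('scene'); save('s1.png',i,(80,120,300,320),3)"
```

```text
t 1.1 pos [ 0.5714 -0.3797  0.1197] yaw -112.1 shift [0.05 9.47 0.02] turn 0.001 F [-0.85 -0.8  -0.06] grip 0.094 q6 1.32
```

View pics/s1.png

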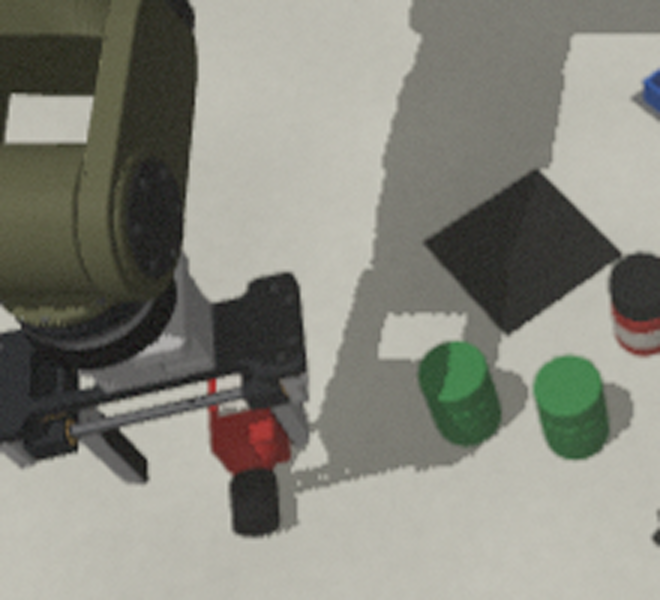

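The open jaws sit square across the bottle's cap end (cap at about (255,500) in the crop), and the green jars are clear. Next I descend and close lightly.

Call:
{"api": "jog_arm", "payload": {
  "targets": [
    [9.4, [0, 4.7, 0], 0],
    [9.4, [0, 8.0, 0], 0],
    [9.4, [0, 9.4, 0], 0],
    [9.4, [0, 9.4, 0], 0],
    [2.8, [0, 9.4, 0], 0],
    [2.8, [0, 9.4, 0], 0],
    [2.8, [0, 9.4, 0], 0],
    [2.8, [0, 9.4, 0], 0],
    [2.8, [0, 9.4, 0], 0],
    [2.8, [0, 9.4, 0], 0]
  ],
  "grip_force": 6
}}

```text
time_s: 2.15
ee_pos: [0.5717, -0.3799, 0.0266]
eef_rot: [-1.571, 0.0, -1.958]
force: [-0.4, -0.4, 0.6]
grip_width: 0.0499
```

Call:
{"api": "jog_arm", "payload": {
  "targets": [
    [2.8, [0, 0, 0], 0],
    [2.8, [0, 0, 0], 0],
    [2.8, [0, 0, 0], 0],
    [2.8, [0, 0, 0], 0],
    [2.8, [0, 0, 0], 0]
  ]
}}

```text
time_s: 2.65
ee_pos: [0.5716, -0.3799, 0.0264]
eef_rot: [-1.571, -0.0, -1.958]
force: [-0.9, -0.6, 0.2]
grip_width: 0.0317
```

Call:
{"api": "jog_arm", "payload": {
  "targets": [
    [2.8, [0, -1.15, -0.23], 0],
    [2.8, [0, -2.3, -0.54], 0],
    [2.8, [0, -3.4, -0.95], 0],
    [2.8, [0, -4.5, -1.43], 0],
    [2.8, [0, -5.5, -2.0], 0],
    [2.8, [0, -6.5, -2.66], 0],
    [2.8, [0, -7.4, -3.4], 0],
    [2.8, [0, -8.3, -4.2], 0],
    [2.8, [0, -9.1, -5.0], 0],
    [2.8, [0, -9.8, -5.96], 0]
  ]
}}

```text
time_s: 3.65
ee_pos: [0.5158, -0.3571, 0.1252]
eef_rot: [-1.57, -0.0, -1.958]
force: [0.0, -1.2, -0.2]
grip_width: 0.0319
```

```bash
python3 -c "
from h import *
go((.5713,-.3802,.025),-112.2)
i,W,c=cam('scene'); save('s2.png',i,(80,120,300,320),3)"
```

```text
t 3.65 pos [ 0.5158 -0.3571  0.1252] yaw -112.2 shift [ 0.04 10.02  6.  ] turn 0.0 F [ 0.02 -1.17 -0.25] grip 0.0319 q6 1.29
```

View pics/s2.png

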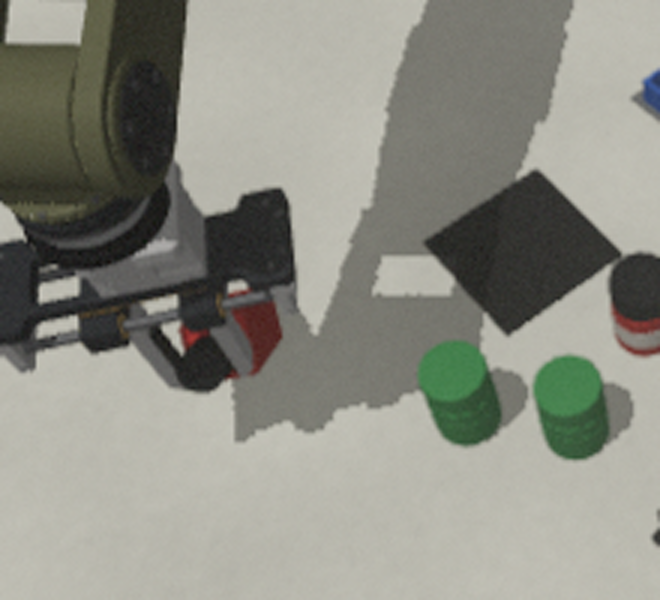

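The cap is still between the fingers at about (200,365) and the body is tilting up as planned. I continue the arc.

Call:
{"api": "jog_arm", "payload": {
  "targets": [
    [2.8, [0, -0.65, -1.0], 0],
    [2.8, [0, -1.23, -2.0], 0],
    [2.8, [0, -1.7, -3.1], 0],
    [2.8, [0, -2.14, -4.17], 0],
    [2.8, [0, -2.45, -5.3], 0],
    [2.8, [0, -2.7, -6.46], 0],
    [2.8, [0, -2.82, -7.6], 0],
    [2.8, [0, -2.88, -8.8], 0],
    [2.8, [0, -2.83, -10.0], 0],
    [2.8, [0, -2.71, -11.14], 0]
  ]
}}

```text
time_s: 4.7
ee_pos: [0.4123, -0.3148, 0.1516]
eef_rot: [-1.571, 0.0, -1.958]
force: [0.6, -0.3, -2.5]
grip_width: 0.0319
```

```bash
python3 -c "
from h import *
go((.4892,-.1057,.26),-112.2)
i,W,c=cam('scene'); save('s3.png',i,(80,80,300,280),3)"
```

```text
t 4.7 pos [ 0.4123 -0.3148  0.1516] yaw -112.2 shift [-22.27 -10.83  -0.77] turn 0.0 F [ 0.65 -0.31 -2.52] grip 0.0319 q6 1.24
```

View pics/s3.png

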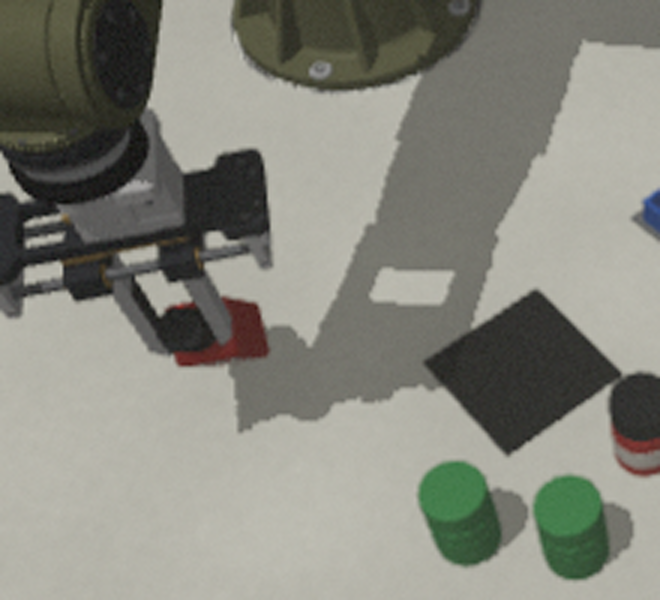

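```bash
cat >> h.py <<'E'
def tilt(c="scene"):
    i,W,_=cam(c); i=i.astype(int); o=ctrl.get_obs(); p=o["ee_pos"]; M=R.from_euler("xyz",o["eef_rot"]).as_matrix()
    m=(np.hypot(W[...,0]-p[0],W[...,1]-p[1])<.12)&(i[...,0]>1.8*i[...,1])&(i[...,0]>50)&(W[...,2]>.0)
    q=W[m]; a=(q-p)@M[:,2]; b=(q-p)@M[:,0]
    for lo in np.arange(0,.2,.02):
        k=(q[:,2]>=lo)&(q[:,2]<lo+.02)
        if k.sum()>5: print(c,lo.round(2),k.sum(),"z-axis",np.percentile(a[k],[3,50,97]).round(3),"x-axis",np.percentile(b[k],[3,50,97]).round(3))
    return q,p,M
E
python3 -c "
from h import *
tilt(); tilt('top')"
```

```text
scene 0.02 10 z-axis [-0.074 -0.065 -0.054] x-axis [-0.022 -0.021 -0.019]
scene 0.04 36 z-axis [-0.085 -0.061 -0.04 ] x-axis [-0.022 -0.021 -0.02 ]
scene 0.06 36 z-axis [-0.071 -0.051 -0.026] x-axis [-0.022 -0.021 -0.019]
scene 0.08 44 z-axis [-0.06  -0.033 -0.009] x-axis [-0.022 -0.021 -0.005]
scene 0.1 120 z-axis [-0.045 -0.005 -0.001] x-axis [-0.022 -0.009  0.02 ]
scene 0.12 8 z-axis [-0.037 -0.033 -0.032] x-axis [-0.022 -0.02   0.005]
top 0.04 67 z-axis [-0.099 -0.093 -0.061] x-axis [-0.025 -0.012  0.014]
top 0.06 46 z-axis [-0.09  -0.076 -0.046] x-axis [-0.025 -0.023  0.007]
top 0.08 31 z-axis [-0.073 -0.057 -0.035] x-axis [-0.025 -0.024 -0.02 ]
top 0.1 43 z-axis [-0.061 -0.049 -0.032] x-axis [-0.025 -0.023 -0.002]
top 0.12 72 z-axis [-0.048 -0.039 -0.028] x-axis [-0.024 -0.013 -0.001]
```

The last section slipped less than the arc assumed. The bottle stayed near 45° with its base about 3 cm off the desk. I'll reduce the grip so it swings further.

Call:
{"api": "jog_arm", "payload": {
  "targets": [
    [2.8, [0, 0, 0], 0],
    [2.8, [0, 0, 0], 0],
    [2.8, [0, 0, 0], 0],
    [2.8, [0, 0, 0], 0],
    [2.8, [0, 0, 0], 0]
  ],
  "grip_force": 3
}}

```text
time_s: 5.35
ee_pos: [0.4134, -0.3154, 0.1516]
eef_rot: [-1.571, -0.0, -1.958]
force: [-0.1, 0.6, 0.4]
grip_width: 0.0319
```

```bash
python3 -c "
from h import *
go((0.41,-.31,.15))
tilt(); tilt('top')"
```

```text
t 5.35 pos [ 0.4134 -0.3154  0.1516] yaw -112.2 shift [-0.37  0.16 -0.52] turn 0 F [-0.13  0.57  0.41] grip 0.0319 q6 1.24
scene 0.0 42 z-axis [-0.039 -0.014 -0.011] x-axis [-0.022 -0.007  0.018]
scene 0.02 36 z-axis [-0.045 -0.02  -0.006] x-axis [-0.022 -0.021  0.01 ]
scene 0.04 35 z-axis [-0.04  -0.014 -0.001] x-axis [-0.022 -0.021 -0.015]
scene 0.06 49 z-axis [-0.035 -0.008  0.005] x-axis [-0.022 -0.021  0.02 ]
scene 0.08 84 z-axis [-0.026  0.008  0.012] x-axis [-0.022 -0.012  0.018]
scene 0.1 206 z-axis [-0.019  0.008  0.014] x-axis [-0.021 -0.006  0.02 ]
scene 0.12 7 z-axis [0.002 0.004 0.009] x-axis [-0.01  -0.008  0.013]
top 0.02 10 z-axis [-0.056 -0.051 -0.038] x-axis [-0.025 -0.024 -0.016]
top 0.04 15 z-axis [-0.054 -0.046 -0.032] x-axis [-0.025 -0.024 -0.02 ]
top 0.06 12 z-axis [-0.046 -0.039 -0.032] x-axis [-0.025 -0.024 -0.022]
top 0.08 9 z-axis [-0.041 -0.036 -0.033] x-axis [-0.024 -0.023 -0.021]
top 0.1 34 z-axis [-0.037 -0.032 -0.026] x-axis [-0.023 -0.014  0.003]
```

Call:
{"api": "jog_arm", "payload": {
  "targets": [
    [2.8, [0, -0.5, 0], 0],
    [2.8, [0, -1.0, 0], 0],
    [2.8, [0, -1.5, 0], 0],
    [2.8, [0, -2.0, 0], 0],
    [2.8, [0, -2.5, 0], 0],
    [2.8, [0, -2.5, 0], 0],
    [2.8, [0, -2.5, 0], 0],
    [2.8, [0, -2.5, 0], 0]
  ]
}}

```text
time_s: 6.25
ee_pos: [0.4132, -0.3152, 0.1763]
eef_rot: [-1.571, 0.0, -1.958]
force: [0.1, 0.3, -1.2]
grip_width: 0.0319
```

```bash
python3 -c "
from h import *
go((.4892,-.1057,.2),-112.2)
tilt(); tilt('top')"
```

```text
t 6.25 pos [ 0.4132 -0.3152  0.1763] yaw -112.2 shift [-22.27  -2.36  -0.87] turn 0.0 F [ 0.07  0.31 -1.19] grip 0.0319 q6 1.24
scene 0.02 26 z-axis [-0.025 -0.014 -0.012] x-axis [-0.021 -0.002  0.018]
scene 0.04 47 z-axis [-0.046 -0.012 -0.008] x-axis [-0.022 -0.02   0.017]
scene 0.06 38 z-axis [-0.037 -0.017 -0.002] x-axis [-0.022 -0.021 -0.016]
scene 0.08 40 z-axis [-0.034 -0.01   0.004] x-axis [-0.022 -0.021  0.014]
scene 0.1 85 z-axis [-0.028  0.007  0.011] x-axis [-0.022 -0.017  0.02 ]
scene 0.12 202 z-axis [-0.02   0.01   0.014] x-axis [-0.022 -0.007  0.021]
scene 0.14 46 z-axis [-0.009  0.006  0.012] x-axis [-0.02  -0.005  0.017]
top 0.04 7 z-axis [-0.057 -0.054 -0.038] x-axis [-0.024 -0.022 -0.011]
top 0.06 18 z-axis [-0.054 -0.043 -0.031] x-axis [-0.025 -0.024 -0.019]
top 0.08 14 z-axis [-0.048 -0.041 -0.031] x-axis [-0.025 -0.024 -0.021]
top 0.1 9 z-axis [-0.041 -0.038 -0.032] x-axis [-0.025 -0.024 -0.022]
top 0.12 28 z-axis [-0.035 -0.033 -0.027] x-axis [-0.024 -0.015  0.005]
top 0.14 14 z-axis [-0.032 -0.029 -0.026] x-axis [-0.022 -0.012  0.001]
```

The tilt is now about 16°. I'll grip a bit firmer, carry it over the mat, and let the base edge on the rubber finish the rotation.

```bash
python3 -c "
from h import *
go((.528,-.1216,.188),-112.2)"
```

```text
t 6.35 pos [ 0.4132 -0.3153  0.1763] yaw -112.2 shift [-22.27  -1.17   3.32] turn 0.0 F [-0.44  0.65 -0.61] grip 0.0319 q6 1.24
```

Call:
{"api": "jog_arm", "payload": {
  "targets": [
    [2.8, [0, -0.4, 0], 0],
    [2.8, [-1.5, -1.2, 0.2], 0],
    [2.8, [-4.5, -1.2, 0.7], 0],
    [2.8, [-8, -1.2, 1.2], 0],
    [2.8, [-11.5, -1.2, 1.8], 0],
    [2.8, [-15, -1.2, 2.3], 0],
    [2.8, [-18.5, -1.2, 2.8], 0],
    [2.8, [-21, -1.2, 3.2], 0],
    [2.8, [-22.3, -1.2, 3.3], 0],
    [2.8, [-22.3, -1.2, 3.3], 0]
  ],
  "grip_force": 8
}}

```text
time_s: 7.35
ee_pos: [0.5285, -0.1199, 0.1888]
eef_rot: [-1.571, 0.0, -1.956]
force: [0.9, -0.2, -1.7]
grip_width: 0.0318
```

```bash
python3 -c "
from h import *
go((.528,-.1216,.154),-112.2)
tilt()"
```

```text
t 7.35 pos [ 0.5285 -0.1199  0.1888] yaw -112.1 shift [0.17 3.48 0.02] turn 0.002 F [ 0.86 -0.22 -1.75] grip 0.0318 q6 1.67
scene 0.0 11 z-axis [-0.004  0.085  0.087] x-axis [-0.082 -0.069 -0.02 ]
scene 0.04 84 z-axis [-0.015  0.076  0.087] x-axis [-0.082 -0.057  0.02 ]
scene 0.06 9 z-axis [-0.011 -0.008 -0.005] x-axis [-0.019  0.019  0.022]
scene 0.08 12 z-axis [-0.005 -0.002  0.001] x-axis [-0.02  -0.017  0.021]
scene 0.1 17 z-axis [0.    0.004 0.007] x-axis [-0.022  0.017  0.022]
scene 0.12 65 z-axis [0.007 0.01  0.012] x-axis [-0.02   0.     0.021]
scene 0.14 163 z-axis [-0.002  0.009  0.014] x-axis [-0.02 -0.    0.02]
```

Call:
{"api": "jog_arm", "payload": {
  "targets": [
    [2.8, [0, 1.5, 0], 0],
    [2.8, [0, 2.7, 0], 0],
    [2.8, [0, 3.3, 0], 0],
    [2.8, [0, 3.6, 0], 0],
    [2.8, [0, 3.7, -0.2], 0],
    [2.8, [0, 3.7, -0.7], 0],
    [2.8, [0, 3.7, -1.3], 0],
    [2.8, [0, 3.7, -2.0], 0],
    [2.8, [0, 3.7, -2.7], 0],
    [2.8, [0, 3.7, -3.4], 0]
  ],
  "grip_force": 3
}}

```text
time_s: 8.4
ee_pos: [0.4957, -0.108, 0.1513]
eef_rot: [-1.571, 0.0, -1.958]
force: [0.2, -0.2, -1.3]
grip_width: 0.0318
```

```bash
python3 -c "
from h import *
go((.528,-.1216,.154),-112.2)
tilt()"
```

```text
t 8.4 pos [ 0.4957 -0.108   0.1513] yaw -112.2 shift [ 0.04 -0.27  3.5 ] turn 0.0 F [ 0.23 -0.24 -1.31] grip 0.0318 q6 1.67
scene 0.0 50 z-axis [-0.026  0.016  0.018] x-axis [-0.021  0.004  0.021]
scene 0.02 40 z-axis [0.014 0.017 0.02 ] x-axis [-0.018 -0.001  0.024]
scene 0.04 19 z-axis [0.016 0.018 0.021] x-axis [-0.019  0.02   0.025]
scene 0.06 19 z-axis [0.018 0.02  0.022] x-axis [-0.019  0.02   0.025]
scene 0.08 62 z-axis [0.019 0.022 0.025] x-axis [-0.018  0.004  0.024]
scene 0.1 163 z-axis [0.007 0.022 0.026] x-axis [-0.019  0.001  0.023]
scene 0.12 68 z-axis [0.005 0.015 0.02 ] x-axis [-0.015  0.002  0.019]
```

The tilt is down to about 4°. A little more drag and a gentle press, then release.

Call:
{"api": "jog_arm", "payload": {
  "targets": [
    [2.8, [0, 0.1, -0.3], 0],
    [2.8, [0, 0.2, -0.6], 0],
    [2.8, [0, 0.3, -0.8], 0],
    [2.8, [0, 0.4, -0.8], 0],
    [2.8, [0, 0.4, -0.8], 0]
  ]
}}

```text
time_s: 8.95
ee_pos: [0.4892, -0.1054, 0.1475]
eef_rot: [-1.571, 0.0, -1.958]
force: [-1.2, 0.9, 4.1]
grip_width: 0.0321
```

```bash
python3 -c "
from h import *
go((.528,-.1216,.154),-112.2)
tilt()"
```

```text
t 8.95 pos [ 0.4892 -0.1054  0.1475] yaw -112.2 shift [ 0.03 -0.65  4.2 ] turn 0.0 F [-1.19  0.86  4.06] grip 0.0321 q6 1.67
scene 0.0 53 z-axis [0.019 0.021 0.023] x-axis [-0.017  0.003  0.022]
scene 0.02 51 z-axis [0.019 0.022 0.024] x-axis [-0.02   0.001  0.024]
scene 0.04 22 z-axis [0.02  0.022 0.024] x-axis [-0.019  0.002  0.024]
scene 0.06 22 z-axis [0.019 0.022 0.024] x-axis [-0.019  0.02   0.025]
scene 0.08 62 z-axis [0.021 0.023 0.025] x-axis [-0.019  0.005  0.024]
scene 0.1 169 z-axis [0.007 0.023 0.026] x-axis [-0.019 -0.     0.022]
scene 0.12 63 z-axis [0.007 0.015 0.02 ] x-axis [-0.013  0.004  0.018]
```

It is upright (face constant within 2 mm over the height). I let go.

Call:
{"api": "jog_arm", "payload": {
  "targets": [
    [6, [0, 0, 0], 0],
    [6, [0, 0, 0], 0],
    [6, [0, 0, 0], 0],
    [6, [0, 0, 0], 0],
    [6, [0, 0, 0], 0],
    [6, [0, 0, 0], 0],
    [6, [0, -1, 0], 0],
    [6, [0, -3, 0], 0],
    [6, [0, -5, 0], 0],
    [6, [0, -5, 0], 0]
  ]
}}

```text
time_s: 10.0
ee_pos: [0.4901, -0.1057, 0.2005]
eef_rot: [-1.566, 0.0, -1.958]
force: [0.2, 0.6, 1.0]
grip_width: 0.0599
```

```bash
python3 -c "
from h import *
go((.4892,-.1057,.148),-112.2)
tilt()
i,W,c=cam('scene'); save('s4.png',i,(150,60,370,260),3)
q=W[(np.hypot(W[...,0]-.489,W[...,1]+.1057)<.04)&(W[...,2]>.13)&(W[...,2]<.178)]; print(len(q),q.mean(0),q.max(0))"
```

```text
t 10.0 pos [ 0.4901 -0.1057  0.2005] yaw -112.2 shift [ 0.04  5.25 -0.11] turn 0.0 F [0.21 0.57 1.03] grip 0.0599 q6 1.67
scene 0.0 54 z-axis [0.017 0.02  0.022] x-axis [-0.018  0.002  0.023]
scene 0.02 47 z-axis [0.018 0.02  0.022] x-axis [-0.017  0.003  0.024]
scene 0.04 23 z-axis [0.017 0.02  0.022] x-axis [-0.019  0.02   0.025]
scene 0.06 25 z-axis [0.018 0.02  0.023] x-axis [-0.02  -0.014  0.024]
scene 0.08 65 z-axis [0.017 0.02  0.022] x-axis [-0.02   0.003  0.024]
scene 0.1 185 z-axis [-0.012  0.018  0.022] x-axis [-0.019 -0.     0.022]
scene 0.12 67 z-axis [-0.002  0.011  0.017] x-axis [-0.015  0.003  0.018]
277 [ 0.49354928 -0.10921683  0.16110393] [ 0.50423168 -0.09071861  0.17601689]
```

View pics/s4.png

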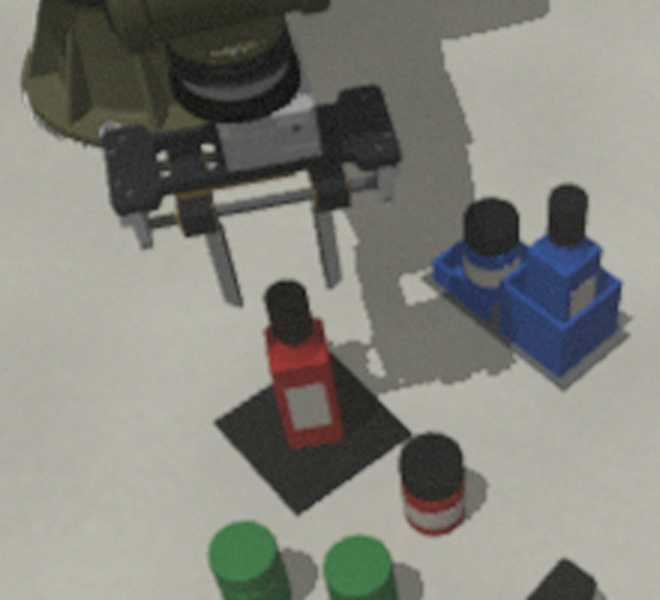

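The bottle stands freely on the mat at about (305,370) in the crop, and the blue set is untouched. I regrasp it.

Call:
{"api": "jog_arm", "payload": {
  "targets": [
    [6, [0, 2.5, -0.3], 0],
    [6, [0, 4.5, -0.3], 0],
    [6, [0, 5.0, -0.3], 0],
    [6, [0, 5.0, -0.3], 0],
    [2.8, [0, 5.0, -0.3], 0],
    [2.8, [0, 5.0, -0.3], 0],
    [2.8, [0, 5.0, -0.3], 0],
    [2.8, [0, 5.0, -0.3], 0],
    [2.8, [0, 5.0, -0.3], 0],
    [2.8, [0, 5.0, -0.3], 0]
  ],
  "grip_force": 25
}}

```text
time_s: 11.1
ee_pos: [0.4866, -0.1043, 0.1479]
eef_rot: [-1.57, 0.0, -1.958]
force: [-0.6, 0.9, 4.3]
grip_width: 0.0319
```

Call:
{"api": "jog_arm", "payload": {
  "targets": [
    [2.8, [0, 0, 0], 0],
    [2.8, [0, 0, 0], 0],
    [2.8, [0, -1, 0], 0],
    [2.8, [0, -3, 0], 0],
    [2.8, [0, -5, 0], 0],
    [2.8, [0, -7, 0], 0],
    [2.8, [0, -9, 0], 0],
    [2.8, [0, -10, 0], 0],
    [2.8, [0, -10, 0], 0]
  ]
}}

```text
time_s: 12.0
ee_pos: [0.4866, -0.1044, 0.2486]
eef_rot: [-1.569, 0.0, -1.958]
force: [0.2, 0.2, -0.9]
grip_width: 0.0314
```

```bash
python3 -c "
from h import *
go((.36,.12,.25),-98.2)
tilt()"
```

```text
t 12.0 pos [ 0.4866 -0.1044  0.2486] yaw -112.2 shift [-15.99  -0.17 -20.2 ] turn -0.244 F [ 0.19  0.16 -0.91] grip 0.0314 q6 1.67
scene 0.1 65 z-axis [0.022 0.024 0.026] x-axis [-0.017  0.002  0.021]
scene 0.12 66 z-axis [0.022 0.025 0.027] x-axis [-0.019  0.002  0.022]
scene 0.14 25 z-axis [0.023 0.025 0.026] x-axis [-0.019 -0.014  0.022]
scene 0.16 26 z-axis [0.022 0.024 0.026] x-axis [-0.019 -0.015  0.023]
scene 0.18 79 z-axis [0.023 0.024 0.027] x-axis [-0.018  0.003  0.022]
```

Call:
{"api": "jog_arm", "payload": {
  "targets": [
    [2.8, [-1.5, 0, -2], 0],
    [2.8, [-4, 0, -5], -0.1],
    [2.8, [-6.5, 0, -8], -0.2],
    [2.8, [-9, 0, -11], -0.244],
    [2.8, [-11.5, 0, -14.5], -0.244],
    [2.8, [-14, 0, -17.5], -0.244],
    [2.8, [-15.5, 0, -19.5], -0.244],
    [2.8, [-16, 0, -20.2], -0.244],
    [2.8, [-16, 0, -20.2], -0.244]
  ]
}}

```text
time_s: 12.95
ee_pos: [0.3594, 0.1204, 0.247]
eef_rot: [-1.572, -0.0, -1.712]
force: [-0.3, 0.2, -1.0]
grip_width: 0.0313
```

```bash
python3 -c "
from h import *
go((.592,.3488,.25),-98.2)"
```

```text
t 12.95 pos [0.3594 0.1204 0.247 ] yaw -98.1 shift [-25.89  -0.32  19.81] turn 0.002 F [-0.26  0.24 -0.98] grip 0.0313 q6 1.94
```

Call:
{"api": "jog_arm", "payload": {
  "targets": [
    [2.8, [-2, 0, 1.5], 0],
    [2.8, [-5, 0, 4], 0],
    [2.8, [-8.5, -0.3, 6.5], 0],
    [2.8, [-12, -0.3, 9], 0],
    [2.8, [-15.5, -0.3, 12], 0],
    [2.8, [-19, -0.3, 14.5], 0],
    [2.8, [-22.5, -0.3, 17], 0],
    [2.8, [-25, -0.3, 19], 0],
    [2.8, [-25.9, -0.3, 19.8], 0],
    [2.8, [-25.9, -0.3, 19.8], 0]
  ]
}}

```text
time_s: 13.95
ee_pos: [0.5943, 0.3474, 0.2481]
eef_rot: [-1.573, -0.002, -1.715]
force: [-0.4, -0.8, -1.2]
grip_width: 0.0315
```

```bash
python3 -c "
from h import *
go((.592,.3488,.15),-98.2)
for c in('scene','top'):
  i,W,_=cam(c); a=i.astype(int)
  red=(a[...,0]>1.8*a[...,1])&(a[...,0]>40)&(np.hypot(W[...,0]-.592,W[...,1]-.349)<.06)
  o=ctrl.get_obs();M=R.from_euler('xyz',o['eef_rot']).as_matrix()
  for lo,hi in((.06,.076),(.11,.15),(.15,.2)):
    q=W[red&(W[...,2]>lo)&(W[...,2]<hi)]
    if len(q)<5: continue
    q=(q-o['ee_pos'])@M[:,[0,2]]; print(c,lo,len(q),np.percentile(q,[2,98],axis=0).round(4).tolist())
i,W,c=cam('scene'); save('s5.png',i,(340,60,480,200),4)"
```

```text
t 13.95 pos [0.5943 0.3474 0.2481] yaw -98.3 shift [-0.13  9.81 -0.22] turn -0.001 F [-0.37 -0.76 -1.23] grip 0.0315 q6 2.19
scene 0.06 260 [[-0.0338, -0.0367], [0.0399, 0.0375]]
scene 0.11 221 [[-0.0152, -0.0149], [0.0262, 0.0255]]
scene 0.15 244 [[-0.0134, -0.015], [0.0264, 0.0249]]
top 0.06 117 [[-0.0359, -0.0378], [0.0353, 0.0352]]
top 0.11 90 [[0.0164, -0.0236], [0.0229, 0.0202]]
top 0.15 30 [[0.0195, -0.0208], [0.0227, 0.0197]]
```

View pics/s5.png

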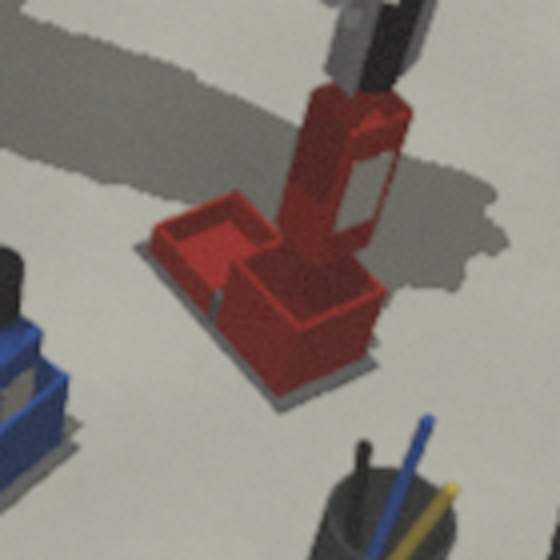

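The bottle hangs vertical over the back pocket (pocket rim at about (300,285) in the crop), and the centres agree within 2 mm. I lower it.

Call:
{"api": "jog_arm", "payload": {
  "targets": [
    [2.8, [0, 1.5, -0.2], 0],
    [2.8, [0, 3.5, -0.2], 0],
    [2.8, [0, 5.5, -0.2], 0],
    [2.8, [0, 7.5, -0.2], 0],
    [2.8, [0, 8.8, -0.2], 0],
    [2.8, [0, 9.3, -0.2], 0],
    [2.8, [0, 9.6, -0.2], 0],
    [2.8, [0, 9.8, -0.2], 0],
    [2.8, [0, 9.9, -0.2], 0],
    [2.8, [0, 9.9, -0.2], 0]
  ]
}}

```text
time_s: 15.1
ee_pos: [0.5908, 0.3486, 0.152]
eef_rot: [-1.57, 0.0, -1.714]
force: [-0.0, 0.2, -1.1]
grip_width: 0.0316
```

Call:
{"api": "jog_arm", "payload": {
  "targets": [
    [2.8, [0, 0.1, 0], 0],
    [2.8, [0, 0.2, 0], 0],
    [2.8, [0, 0.3, 0], 0],
    [2.8, [0, 0.3, 0], 0]
  ]
}}

```text
time_s: 15.5
ee_pos: [0.5907, 0.3485, 0.1484]
eef_rot: [-1.571, -0.0, -1.714]
force: [0.2, 1.0, -1.9]
grip_width: 0.0315
```

Call:
{"api": "jog_arm", "payload": {
  "targets": [
    [2.8, [0, 0.1, 0], 0],
    [2.8, [0, 0.2, 0], 0],
    [2.8, [0, 0.2, 0], 0]
  ]
}}

```text
time_s: 15.8
ee_pos: [0.591, 0.3486, 0.148]
eef_rot: [-1.569, 0.001, -1.714]
force: [-2.5, -1.6, 7.4]
grip_width: 0.0317
```

It has touched the floor, so I release and retreat.

Call:
{"api": "jog_arm", "payload": {
  "targets": [
    [2.8, [0, -0.1, 0], 0],
    [5.5, [0, -0.1, 0], 0],
    [5.5, [0, -0.1, 0], 0],
    [5.5, [0, -0.1, 0], 0],
    [5.5, [0, -0.1, 0], 0],
    [5.5, [0, -0.1, 0], 0],
    [5.5, [0, -2, 0], 0],
    [5.5, [0, -5, 0], 0],
    [5.5, [0, -8, 0], 0],
    [5.5, [0, -10, 0], 0]
  ]
}}

```text
time_s: 16.8
ee_pos: [0.5909, 0.3486, 0.249]
eef_rot: [-1.569, 0.001, -1.714]
force: [-0.8, -0.3, 0.9]
grip_width: 0.0548
```

```bash
python3 -c "
from h import *
go((.36,.12,.25),-98.2)
for c in('scene','top'):
  i,W,_=cam(c); n=np.hypot(W[...,0]-.592,W[...,1]-.349)<.06
  q=W[n&(W[...,2]>.166)&(W[...,2]<.177)]; print(c,'cap top',len(q),q.mean(0).round(4))
  n=np.hypot(W[...,0]-.614,W[...,1]+.069)<.04; q=W[n&(W[...,2]>.074)&(W[...,2]<.085)]; print(c,'jar',len(q),q.mean(0).round(4),((q.max(0)+q.min(0))/2).round(4))
"
```

```text
t 16.8 pos [0.5909 0.3486 0.249 ] yaw -98.2 shift [ 25.93  -0.17 -19.59] turn -0.0 F [-0.78 -0.32  0.9 ] grip 0.0548 q6 2.19
scene cap top 112 [0.5928 0.3438 0.1715]
scene jar 337 [ 0.6169 -0.0749  0.0798] [ 0.6154 -0.0741  0.079 ]
top cap top 0 [nan nan nan]
top jar 229 [ 0.6136 -0.0696  0.0783] [ 0.6137 -0.0693  0.0794]<string>:6: RuntimeWarning: Mean of empty slice.
  ret = um.true_divide(
```

The bottle is seated: cap top at 0.1715 m, expected 0.172. Next, the jar.

```bash
python3 -c "
from h import *
go((.614,-.071,.2),-98.2)"
```

```text
t 16.9 pos [0.5914 0.3489 0.2499] yaw -98.2 shift [41.25  4.89  8.21] turn -0.0 F [ 0.55  0.75 -0.12] grip 0.0546 q6 2.19
```

Call:
{"api": "jog_arm", "payload": {
  "targets": [
    [7.8, [3, 0, 0.6], 0],
    [7.8, [8, 0, 1.6], 0],
    [7.8, [13, 0, 2.6], 0],
    [7.8, [18, 0, 3.6], 0],
    [7.8, [23, 0, 4.6], 0],
    [7.8, [28, 0, 5.6], 0],
    [7.8, [33, 0, 6.6], 0],
    [7.8, [38, 2, 7.6], 0],
    [7.8, [41.2, 4.9, 8.2], 0],
    [7.8, [41.2, 4.9, 8.2], 0]
  ]
}}

```text
time_s: 17.9
ee_pos: [0.6111, -0.0749, 0.1922]
eef_rot: [-1.578, -0.0, -1.718]
force: [-0.3, 0.5, -1.1]
grip_width: 0.0779
```

```bash
python3 -c "
from h import *
go((.614,-.071,.058),-98.2)"
```

```text
t 17.9 pos [ 0.6111 -0.0749  0.1922] yaw -98.5 shift [-0.43 13.42  0.33] turn -0.004 F [-0.27  0.49 -1.09] grip 0.0779 q6 1.54
```

Call:
{"api": "jog_arm", "payload": {
  "targets": [
    [7.8, [0, 0, 0], 0],
    [7.8, [0, 3, 0], 0],
    [7.8, [0, 6, 0], 0],
    [7.8, [0, 7, 0], 0],
    [7.8, [0, 7, 0], 0]
  ]
}}

```text
time_s: 18.4
ee_pos: [0.6129, -0.0698, 0.127]
eef_rot: [-1.572, 0.0, -1.713]
force: [-0.7, -1.2, -0.7]
grip_width: 0.0781
```

```bash
python3 -c "
from h import *
go((.614,-.071,.058),-98.2)
i,W,c=cam('scene'); save('s6.png',i,(200,140,360,280),4)"
```

```text
t 18.4 pos [ 0.6129 -0.0698  0.127 ] yaw -98.1 shift [0.11 6.9  0.14] turn 0.001 F [-0.71 -1.23 -0.67] grip 0.0781 q6 1.54
```

View pics/s6.png

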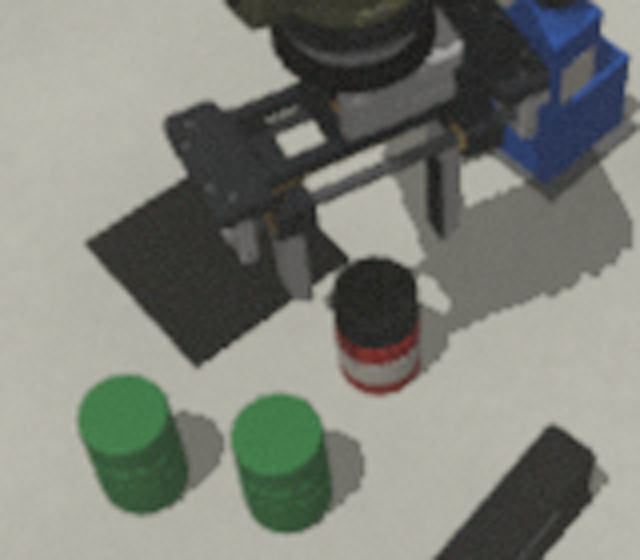

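The open jaws straddle the red jar (lid at about (375,295) in the crop) and clear the green ones. I descend and grip.

Call:
{"api": "jog_arm", "payload": {
  "targets": [
    [7.8, [0.1, 2.5, 0.1], 0],
    [7.8, [0.1, 5, 0.1], 0],
    [7.8, [0.1, 6.6, 0.1], 0],
    [7.8, [0.1, 6.9, 0.1], 0],
    [4.5, [0.1, 6.9, 0.1], 0],
    [4.5, [0.1, 6.9, 0.1], 0],
    [4.5, [0.1, 6.9, 0.1], 0],
    [4.5, [0.1, 6.9, 0.1], 0],
    [4.5, [0.1, 6.9, 0.1], 0],
    [4.5, [0.1, 6.9, 0.1], 0]
  ],
  "grip_force": 15
}}

```text
time_s: 19.45
ee_pos: [0.6143, -0.0722, 0.0594]
eef_rot: [-1.57, 0.0, -1.714]
force: [-0.6, 0.5, 6.1]
grip_width: 0.0494
```

Call:
{"api": "jog_arm", "payload": {
  "targets": [
    [4.5, [0, 0, 0], 0],
    [4.5, [0, 0, 0], 0],
    [4.5, [0, -1, 0], 0],
    [4.5, [0, -4, 0], 0],
    [4.5, [0, -8, 0], 0],
    [4.5, [0, -12, 0], 0],
    [4.5, [0, -16, 0], 0],
    [4.5, [0, -19, 0], 0],
    [4.5, [0, -20, 0], 0],
    [4.5, [0, -20, 0], 0]
  ]
}}

```text
time_s: 20.45
ee_pos: [0.614, -0.0722, 0.2594]
eef_rot: [-1.569, -0.0, -1.714]
force: [0.1, -0.7, -1.9]
grip_width: 0.0498
```

```bash
python3 -c "
from h import *
go((.5089,.3606,.25),-98.2)"
```

```text
t 20.45 pos [ 0.614  -0.0722  0.2594] yaw -98.2 shift [-41.33   0.91 -16.59] turn -0.0 F [ 0.11 -0.67 -1.86] grip 0.0498 q6 1.54
```

Call:
{"api": "jog_arm", "payload": {
  "targets": [
    [4.5, [-2, -0.5, -0.8], 0],
    [4.5, [-6, -0.5, -2.4], 0],
    [4.5, [-10.5, -0.5, -4.2], 0],
    [4.5, [-15, -0.5, -6], 0],
    [4.5, [-20, -0.5, -8], 0],
    [4.5, [-25, -0.5, -10], 0],
    [4.5, [-30, -0.5, -12], 0],
    [4.5, [-35, -0.5, -14], 0],
    [4.5, [-39, -0.5, -15.6], 0],
    [4.5, [-41.3, -0.5, -16.6], 0]
  ]
}}

```text
time_s: 21.45
ee_pos: [0.5068, 0.3629, 0.2608]
eef_rot: [-1.574, -0.002, -1.712]
force: [-0.2, -0.1, -0.9]
grip_width: 0.0497
```

Call:
{"api": "jog_arm", "payload": {
  "targets": [
    [4.5, [0, 0, 0], 0],
    [4.5, [0, 0, 0], 0],
    [4.5, [0, 2, 0], 0],
    [4.5, [0, 5, 0], 0],
    [4.5, [0, 8, 0], 0],
    [4.5, [0, 11, 0], 0],
    [4.5, [0, 12.5, 0], 0],
    [4.5, [0, 12.5, 0], 0],
    [4.5, [0, 12.5, 0], 0]
  ]
}}

```text
time_s: 22.35
ee_pos: [0.5091, 0.36, 0.1395]
eef_rot: [-1.57, 0.001, -1.715]
force: [-0.2, 1.0, -1.8]
grip_width: 0.0497
```

```bash
python3 -c "
from h import *
go((.5089,.3606,.064),-98.2)
i,W,c=cam('scene'); save('s7.png',i,(340,60,480,200),4)
a=i.astype(int);o=ctrl.get_obs();M=R.from_euler('xyz',o['eef_rot']).as_matrix()
q=W[(np.hypot(W[...,0]-.509,W[...,1]-.36)<.05)&(W[...,2]<.115)&(W[...,2]>.075)]; q=(q-o['ee_pos'])@M[:,[0,2]]; print('jar?',len(q),np.percentile(q,[2,98],axis=0).round(4))
q=W[(np.hypot(W[...,0]-.509,W[...,1]-.36)<.06)&(W[...,2]<.036)&(W[...,2]>.022)]; q=(q-o['ee_pos'])@M[:,[0,2]]; print('rim',len(q),np.percentile(q,[2,98],axis=0).round(4))
"
```

```text
t 22.35 pos [0.5091 0.36   0.1395] yaw -98.2 shift [-0.05  7.55 -0.04] turn -0.001 F [-0.18  1.02 -1.76] grip 0.0497 q6 2.27
jar? 174 [[-0.0108 -0.0104]
 [ 0.0291  0.026 ]]
rim 148 [[-0.0325 -0.0363]
 [ 0.0414  0.0399]]
```

View pics/s7.png

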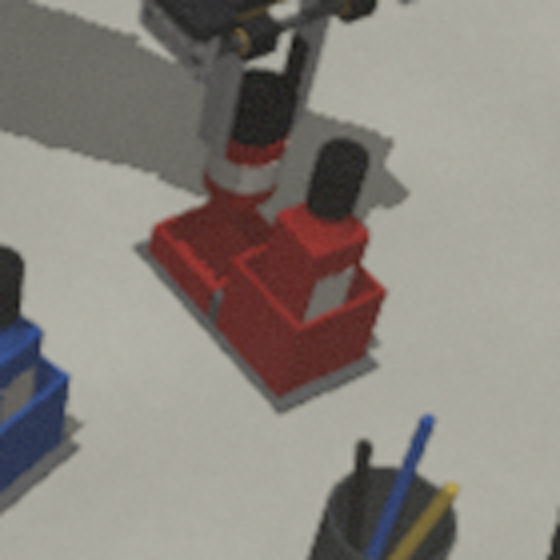

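The bottle stands in the back pocket at about (335,180) in the crop, and the jar hangs over the front pocket with its centre within 1 mm. I lower it slowly.

Call:
{"api": "jog_arm", "payload": {
  "targets": [
    [4.5, [0, 1.5, 0], 0],
    [4.5, [0, 3.5, 0], 0],
    [4.5, [0, 5.3, 0], 0],
    [4.5, [0, 6.5, 0], 0],
    [4.5, [0, 7.1, 0], 0],
    [4.5, [0, 7.4, 0], 0],
    [4.5, [0, 7.5, 0], 0],
    [4.5, [0, 7.5, 0], 0]
  ]
}}

```text
time_s: 23.2
ee_pos: [0.5088, 0.3605, 0.0641]
eef_rot: [-1.57, 0.001, -1.714]
force: [-0.6, 0.6, -1.2]
grip_width: 0.0498
```

Call:
{"api": "jog_arm", "payload": {
  "targets": [
    [4.5, [0, 0.1, 0], 0],
    [4.5, [0, 0.2, 0], 0],
    [4.5, [0, 0.2, 0], 0]
  ]
}}

```text
time_s: 23.5
ee_pos: [0.509, 0.3607, 0.0633]
eef_rot: [-1.569, 0.001, -1.714]
force: [-4.1, -1.5, 11.0]
grip_width: 0.0499
```

It has touched. I ease off slightly, release and rise.

Call:
{"api": "jog_arm", "payload": {
  "targets": [
    [4.5, [0, -0.1, 0], 0],
    [7.5, [0, -0.1, 0], 0],
    [7.5, [0, -0.1, 0], 0],
    [7.5, [0, -0.1, 0], 0],
    [7.5, [0, -0.1, 0], 0],
    [7.5, [0, -0.1, 0], 0],
    [7.5, [0, -2, 0], 0],
    [7.5, [0, -5, 0], 0],
    [7.5, [0, -9, 0], 0],
    [7.5, [0, -13, 0], 0]
  ]
}}

```text
time_s: 24.5
ee_pos: [0.5083, 0.3602, 0.1928]
eef_rot: [-1.571, -0.0, -1.714]
force: [-0.4, -0.0, 0.8]
grip_width: 0.075
```

Call:
{"api": "jog_arm", "payload": {
  "targets": [
    [7.5, [0, -4, 0], 0],
    [7.5, [0, -8, 0], 0],
    [7.5, [0, -8, -4], 0],
    [7.5, [0, -8, -8], 0],
    [7.5, [0, -8, -12], 0],
    [7.5, [0, -8, -12], 0],
    [7.5, [0, -8, -12], 0]
  ]
}}

```text
time_s: 25.2
ee_pos: [0.3896, 0.3777, 0.272]
eef_rot: [-1.57, 0.001, -1.713]
force: [-1.2, 0.0, 0.1]
grip_width: 0.0748
```

```bash
python3 -c "
from h import *
go((.36,.3,.25))
i,W,c=cam('scene'); save('s8.png',i,(60,40,500,340),1.8)
t,T,_=cam('top'); save('t8.png',t)
for n,V in(('scene',W),('top',T)):
  for nm,x,y,lo,hi in(('bottle',.592,.349,.16,.18),('jar',.509,.361,.075,.09),('blue bottle',.533,.122,.16,.18),('stapler',.76,-.094,.03,.07),('pencup',.77,.228,.03,.16)):
    q=V[(np.hypot(V[...,0]-x,V[...,1]-y)<(.09 if nm=='stapler' else .05))&(V[...,2]>lo)&(V[...,2]<hi)]
    if len(q): print(n,nm,len(q),((q.max(0)+q.min(0))/2).round(4),q[:,2].mean().round(4))
"
```

```text
t 25.2 pos [0.3896 0.3777 0.272 ] yaw -98.1 shift [ 8.11  2.2  -1.83] turn 0 F [-1.15  0.    0.1 ] grip 0.0748 q6 2.42
scene bottle 140 [0.5915 0.3454 0.1674] 0.1697
scene jar 219 [0.51   0.3587 0.0812] 0.0834
scene blue bottle 155 [0.5358 0.1179 0.1676] 0.1702
scene stapler 1016 [ 0.7617 -0.0981  0.046 ] 0.0515
scene pencup 1249 [0.7724 0.2236 0.0933] 0.0806
top bottle 126 [0.591  0.3499 0.1678] 0.1698
top jar 246 [0.509  0.3616 0.0814] 0.0825
top blue bottle 117 [0.534  0.1218 0.1687] 0.1706
top stapler 529 [ 0.7584 -0.0934  0.0461] 0.0502
top pencup 556 [0.7716 0.2276 0.0932] 0.0795
```

View pics/s8.png

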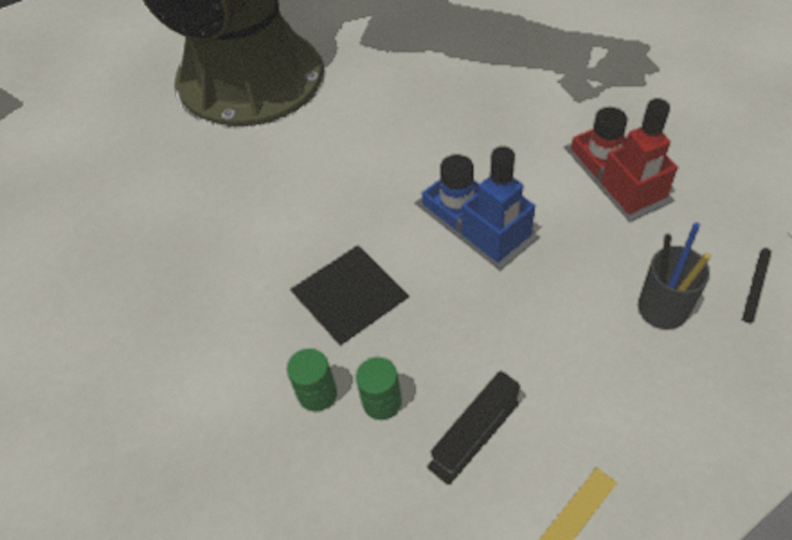

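The red bottle (655,140) and jar (608,130) stand upright in the red caddy, and everything else is where it was. I hand in.

```bash
python3 -c "
from station import ctrl
print(ctrl.hand_in())"
```

```text
the job is handed in; nothing more can be done
None
```

The job is done and handed in at about 25 s of the 72 s allowed. I stood the red bottle up on the mat and let go of it. Then I took it again and put it in the red caddy's back pocket, and after that put the red jar in the front pocket.

**Last checks:**
- **Red bottle:** cap top at 0.170–0.172 m (expected 0.172), within about 4 mm of the pocket centre.
- **Red jar:** top at 0.083 m (expected 0.084), within about 2 mm of the pocket centre.
- **Left alone:** in the top camera, the blue bottle, stapler and pen cup read within about 1.5 mm of where they started. The blue jar was checked only by eye in the last picture and looks unmoved.
- **Set-down forces:** about 7 N for the bottle and 11 N for the jar. The gripper was well clear at hand-in.

**What did not go as planned:** the first tilt stalled at about 45° because the pads held the cap too firmly. I finished it by gripping at only 3 N and dragging the base edge on the mat. The two cameras also disagree by about 4 mm in y, so I relied mainly on the top camera for positions.

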